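# Free a stuck jam-jar cap and lay it on the plate

## Task

The cap of the jam jar is stuck. Leaving the jar seated in its wooden cradle, break the cap loose with a short firm twist anticlockwise (seen from above), keep turning it easily until it comes off without pulling the jar up, and lay the cap flat and right way up in the middle of the white plate. Do not crush the cap, drop it or disturb the other things.

Things in the scene. Friction and masses are not known exactly. Their poses are not given: they have to be found in the camera images.
- cap_center (a point): Centre (half-way up) of the jar's round green metal twist cap: 62 mm across, 20 mm tall, closed top, 50 g; z points up out of its top. Grasp its side from above across any diameter. 2 mm below its lower edge is the jar's flat glass shoulder. It is thin metal: a grip over about 100 N per finger crushes it.
- cap: The same cap; origin at the centre of its lower edge plane. Stuck: will not turn clockwise; anticlockwise it takes about 1 N m over the first 20 degrees to break it loose, so grip with about 60 N per finger (20 N slips). After that it turns almost freely, up to a stop at about 155 degrees. When free it must rise 20 mm to clear the neck.
- jar_mouth (a point): Centre of the neck's top, 4 mm above the seated cap's centre. Two thread ledges (48 mm across) hold the cap's lugs (1 mm play) until these meet two unseen gaps, 45 to 125 degrees anticlockwise from the start, open over some 25 degrees. Feel for them: pulled up 4 mm, a held cap drags the jar's weight (6 to 8 N) along, a free one almost nothing. Past the gap it is held again.
- jar: Six-sided glass jar full of dark jam, about 0.7 kg, 66 mm over the flats, shoulder at 78 mm and neck top at 94 mm above its underside. Origin: centre of its underside; z up. It stands loose in the cradle, which keeps it from turning (about 3 degrees of play) but not from being lifted.
- cradle: Wooden block screwed to the table with a six-sided recess for the jar: about 97 mm over the flats, 34 mm tall, recess floor 8 mm above the table, 1.5 mm play round the jar. Origin: centre of its underside.
- plate: White melamine plate standing loose on the table, 180 mm across, 16 mm tall at the rim, nearly flat inner floor about 5 mm above the table and about 100 mm across. Origin: centre of its underside. The cap laid on it has its centre about 15 mm above the table.
- butter_dish: Small open steel dish, 75 x 110 mm, 18 mm tall, beyond the jar and plate. Origin: centre of its underside. Not to be disturbed.
- mug: Ceramic mug, 76 mm across, 90 mm tall, to the left. Origin: centre of its underside. Not to be disturbed.
- spoon: Spoon with a steel bowl and a wooden handle lying on the table to the right, 170 mm long. Not to be disturbed.
There are look-alikes about, which are no part of the job. Several things have the shape of the jar; the one meant has the colours described above. What is shaped like the cradle but purple is not meant.

How it is judged:
By the outcome, as a careful person would: the job done as asked, in the order asked, and still so for the second after the job is handed in, with the robot touching nothing.
It also fails if it takes over 61 s, if anything falls off the work surface, if the arm or the gripper's body presses on something with over 40 N, if the wrist force passes 120 N, or if a joint passes its speed limit or range.

## Robot

A 7-joint arm with a two-finger parallel gripper is mounted at the origin on the work surface. World frame = base frame: x ahead of the robot, y to its left, z up, the work surface at z = 0. Lengths are in m, angles in rad, forces in N, time in s.
With the tool pointing down it reaches from about 0.425 to 0.875 m from the base axis. Payload 9.9 kg.
Tool frame: the origin (TCP) lies at the very end of the fingers, on their centre line; the grasp point (between the pads) lies 19 mm behind it; z points along the fingers, y is the line along which they close (so a half turn about z gives the same grasp; the last joint's range is limited). The gripper opens to 85 mm and grips with 20 to 120 N. Pads are 22 mm wide; open, the fingers measure 114 mm over their backs; the gripper's body (76 mm by 85 mm) begins 54 mm behind the grasp point. The pads swing forward as they close: fully open they stand 13 mm farther back than shut.
Start: joints at [-1.28, 0.576, 0.025, 1.437, -0.015, 1.129, -0.057], TCP at [0.247, 0.628, 0.231] pointing down, gripper open.
Joint ranges: [-2.76, 2.76], [-0.34, 2.15], [-1.52, 1.57], [0.19, 2.46], [-1.09, 4.23], [0.17, 1.99], [-2.82, 2.82]. Speed limits (rad/s): [2.22, 2.22, 3.01, 3.01, 3.14, 3.14, 3.14].

## Interface

Orientations are given as a unit quaternion [w, x, y, z].
In Python, from bench import state, viewer, job_done gives the robot as it stands.
- The arm moves only by the tool play_rows, never from a script. Its argument "targets" is text: rows parted by semicolons, each of 7 numbers parted by spaces: the shift along the tool's x, y, z in mm, then the turn, a rotation vector about the tool's x, y, z in degrees, then the closure in counts, from 0 (fully open) to 255 (shut). A call has 1 to 8 rows; each row shifts and turns the commanded pose from where the row before left it, along the tool's axes as they then stand; what a row does not reach is not made up. A row lasts 1/10 s, in which the tool goes at most 50 mm and 8.59 degrees, less where a joint would pass 70% of its speed; a pose out of reach is approached as far as the arm can. A call is refused whole if a number of a shift passes 50 or a number of a turn 8.59, either way. A call with a gripper value outside its range is refused whole. The fingers move at their own pace and stop on an object; "squeeze" is the grip in N (left out, the last holds). Time passes only in rows, so rows that do not move let the fingers close. It gives the time, the measured TCP pose, the force, the opening and the grip force at its end, in the units of the state.
- state(): the state, without advancing time (a new reading comes with each control period).
- viewer.camera(name): name is "scene" or "top" or "wrist"; returns a dict with "img" (400x640x3 uint8, red, green, blue), "z_map" (400x640 float32, m along the optical axis (not along the pixel's ray), 0 where there is no reading), "fx", "fy", "cx", "cy" (pixels), "D" ([k1, k2, p1, p2, k3] as OpenCV has them; the pictures are not rectified), "world_from_camera" (4x4, takes a point from camera to world coordinates); the wrist camera has in their place "mount" (4x4, takes a point from camera to tool coordinates, whose origin is the TCP and whose axes are the flange's). Camera axes: x right, y down, z forward; pixel columns grow to the right and rows downward; lengths in m; the calibration is good to about 2 mm. A picture is of the moment at which its call begins: read the wrist's pose just before it.
- job_done(): hands the job in; it is judged then, once.
The state is a dict: "time_s": time; "joints": joint angles; "joint_vel": joint speeds; "joint_efforts": joint torques, N m; "ee_pos": TCP position; "eef_rot": TCP orientation; "wrist_force": force on the tool from outside, world axes, zero at the start; "wrist_torque": the same for the moment, N m; "opening": finger opening in m; "grip_force": force on a finger pad.
Only numpy, scipy, OpenCV 4.12 (cv2) and the standard library are available. Lean on these libraries where they do the work, as an engineer would, in place of code of your own. Each camera call takes 0.05 s, during which the arm holds its last target. There are 200 camera calls.

## Working session

There is one attempt and no reset: what is moved stays moved. The work goes in short steps, Python scripts to look and compute and a tool call to move; the robot and the scene stay as the last step left them, time stands still between calls to the robot, and variables do not carry over. Pictures are saved under pics/ and viewed, at most 10 in all, crops included, and the job is handed in when it is done.

Besides the shell and the picture viewer there is one more tool, called after "Request:" by a JSON object that holds its "fn" and its "kwargs", one argument or row to a line. play_rows: Moves the arm, as the interface text tells. Its arguments: {"type":"object","properties":{"targets":{"type":"string"},"squeeze":{"type":"number"}},"required":["targets"]}

```bash
mkdir -p pics; ls
python3 - <<'E'
from bench import state, viewer
import cv2, numpy as np
s=state(); print({k:np.round(v,3).tolist() for k,v in s.items()})
ims=[]
for n in ["scene","top"]:
    c=viewer.camera(n); np.savez(f"pics/{n}.npz",**c); ims.append(c["img"])
    print(n,c["fx"],c["fy"],c["cx"],c["cy"],c["D"],np.round(c["world_from_camera"],3).tolist())
    cv2.imwrite(f"pics/{n}.png",c["img"][:,:,::-1])
E
```

```text
pics
{'time_s': 0.0, 'joints': [-1.28, 0.577, 0.025, 1.438, -0.015, 1.129, -0.056], 'joint_vel': [-0.0, 0.001, 0.001, 0.0, 0.002, 0.001, 0.001], 'joint_efforts': [0.001, -76.576, 2.251, -28.596, 0.015, 0.013, -0.0], 'ee_pos': [0.247, 0.628, 0.23], 'eef_rot': [-0.0, 0.186, 0.982, -0.001], 'wrist_force': [0.011, -0.147, 0.9], 'wrist_torque': [-0.058, 0.012, 0.005], 'grip_force': 0.0, 'opening': 0.085}
scene 497.95137867910273 497.95137867910273 316.46416262641355 194.48622159163472 [-0.05512593  0.          0.          0.          0.        ] [[-0.845, 0.444, -0.298, 0.984], [0.534, 0.705, -0.467, 0.626], [0.003, -0.554, -0.833, 1.212], [0.0, 0.0, 0.0, 1.0]]
top 419.7765518606963 419.7765518606963 311.8980340774767 195.4158263463351 [-0.03953811  0.          0.          0.          0.        ] [[-0.023, -0.986, 0.167, 0.351], [-1.0, 0.019, -0.022, -0.001], [0.018, -0.167, -0.986, 1.353], [0.0, 0.0, 0.0, 1.0]]
```

View pics/top.png

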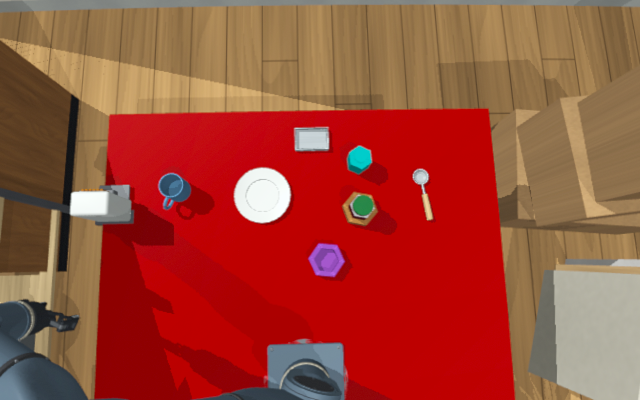

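View pics/scene.png

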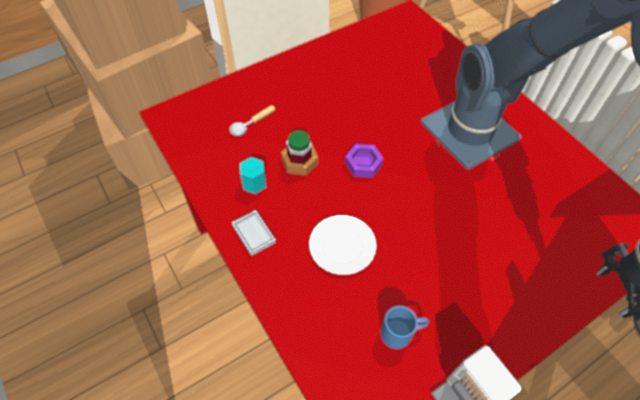

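The top view shows the green cap at about (363,205) on the jar in the tan cradle (360,208). The plate is at (263,195), the cyan look-alike at (359,160), the purple cradle at (326,260), the dish at (312,139), the mug at (174,188) and the spoon at (424,195). The scene view agrees: cap at (299,140), plate at (343,245).

```bash
cat > h.py <<'E'
import numpy as np, cv2
def K(c): return np.array([[c["fx"],0,c["cx"]],[0,c["fy"],c["cy"]],[0,0,1.]])
def cast(c,uv,z,T=None):
    T=c["world_from_camera"] if T is None else T
    p=cv2.undistortPoints(np.float64(uv).reshape(-1,1,2),K(c),np.float64(c["D"]))[:,0]
    d=np.c_[p,np.ones(len(p))]@T[:3,:3].T; o=T[:3,3]
    return o+d*((z-o[2])/d[:,2])[:,None]
def blob(mask,near=None):
    cs,_=cv2.findContours(mask.astype(np.uint8),cv2.RETR_EXTERNAL,cv2.CHAIN_APPROX_NONE)
    cs=[k for k in cs if cv2.contourArea(k)>30]
    if near is not None: return min(cs,key=lambda k:np.hypot(*(k[:,0].mean(0)-near)))
    return max(cs,key=cv2.contourArea)
def hsv(c): return cv2.cvtColor(c["img"],cv2.COLOR_RGB2HSV)
E
python3 - <<'E'
from h import *
for n,g,pl in [("top",(363,205),(263,195)),("scene",(299,138),(343,245))]:
    c=dict(np.load(f"pics/{n}.npz")); H=hsv(c)
    m=(H[...,0]>45)&(H[...,0]<75)&(H[...,1]>100)
    k=blob(m,g)[:,0]; 
    w=cast(c,k,0.108); (x,y),r=cv2.minEnclosingCircle(w[:,:2].astype(np.float32)); print(n,"cap",x,y,r,len(k))
    m=(H[...,1]<50)&(H[...,2]>150); k=blob(m,pl)[:,0]
    w=cast(c,k,0.016); (x,y),r=cv2.minEnclosingCircle(w[:,:2].astype(np.float32)); print("plate",x,y,r,w[:,:2].mean(0),len(k))
    for nm,lo,hi,near,z in [("cyan",80,98,(359,160) if n=="top" else (252,175),.1),("purple",125,160,(326,260)if n=="top" else (364,160),.034),("tan",8,25,(360,208)if n=="top" else (299,157),.034)]:
        m=(H[...,0]>lo)&(H[...,0]<hi)&(H[...,1]>80); k=blob(m,near)[:,0]; w=cast(c,k,z); print(nm,w.min(0)[:2],w.max(0)[:2], len(k))
    print(c["z_map"][g[1],g[0]],cast(c,[g],.108)[0])
E
```

```text
top cap 0.5307584404945374 -0.17977485060691833 0.030370209366083145 53
plate 0.583789587020874 0.13024166226387024 0.09075270593166351 [0.58290942 0.13037702] 154
cyan [ 0.63033197 -0.21081583] [ 0.71596237 -0.14166271] 71
purple [ 0.32043816 -0.12540393] [ 0.42014066 -0.01356754] 97
tan [ 0.47663018 -0.23603126] [ 0.58307643 -0.125086  ] 92
1.258835 [ 0.52988894 -0.18146491  0.108     ]
scene cap 0.5320361852645874 -0.1794891059398651 0.03460979089140892 54
plate 0.5821496248245239 0.12636856734752655 0.09089520573616028 [0.58332001 0.12810015] 177
cyan [ 0.65554967 -0.20383654] [ 0.74118027 -0.09140139] 92
purple [ 0.31943682 -0.12865686] [ 0.43447072 -0.00338893] 98
tan [ 0.47924576 -0.22702197] [ 0.59175942 -0.11196765] 115
1.4280337 [ 0.52744255 -0.18549296  0.108     ]
```

```bash
cat >> h.py <<'E'
from scipy.spatial.transform import Rotation as Ro
def rot(s): q=s["eef_rot"]; return Ro.from_quat([q[1],q[2],q[3],q[0]])
def plan(s,way,turn,n):
    "tool-frame rows along way-points with a constant turn (deg) about tool z per row"
    R=rot(s); P=np.vstack([s["ee_pos"]]+way); L=np.r_[0,np.cumsum(np.linalg.norm(np.diff(P,axis=0),axis=1))]
    t=np.linspace(0,L[-1],n+1); Q=np.c_[[np.interp(t,L,P[:,i]) for i in range(3)]].T
    for d in np.diff(Q,axis=0):
        print(np.round(R.inv().apply(d)*1000,1), turn); R=R*Ro.from_rotvec([0,0,np.radians(turn)])
E
python3 - <<'E'
from h import *; from bench import state
s=state(); plan(s,[[.53,.25,.23],[.53,-.18,.23]],7,20)
E
```

```text
[-38.4 -23.7   0.1] 7
[-41.  -18.8   0.1] 7
[-43.  -13.7   0.1] 7
[-44.3  -8.4   0.1] 7
[-45.   -2.9   0.1] 7
[-45.    2.6   0.1] 7
[-44.4   8.1   0.1] 7
[-43.1  13.4   0.1] 7
[-41.1  18.6   0.1] 7
[-38.5  23.4   0.1] 7
[-40.6  13.7   0.1] 7
[-44.6   6.6   0.1] 7
[-43.5  12.    0.1] 7
[-41.7  17.2   0.1] 7
[-39.3  22.2   0.1] 7
[-36.3  26.8   0.1] 7
[-32.7  31.    0.1] 7
[-28.7  34.8   0.1] 7
[-24.3  38.    0.1] 7
[-19.4  40.7   0.1] 7
```

Request:
{"fn": "play_rows", "kwargs": {
  "targets": "-38 -24 0 0 0 7 0; -41 -19 0 0 0 7 0; -43 -14 0 0 0 7 0; -44 -8 0 0 0 7 0; -45 -3 0 0 0 7 0; -45 3 0 0 0 7 0; -44 8 0 0 0 7 0; -43 13 0 0 0 7 0"
}}

```text
time_s: 0.9
ee_pos: [0.463, 0.3381, 0.2312]
eef_rot: [-0.0, 0.628, 0.779, -0.0]
wrist_force: [0.9, 0.5, -0.0]
opening: 0.0853
grip_force: 0.0
```

Request:
{"fn": "play_rows", "kwargs": {
  "targets": "-41 19 0 0 0 7 0; -38 23 0 0 0 7 0; -41 14 0 0 0 7 0; -45 7 0 0 0 7 0; -43 12 0 0 0 7 0; -42 17 0 0 0 7 0; -39 22 0 0 0 7 0; -36 27 0 0 0 7 0"
}}

```text
time_s: 1.7
ee_pos: [0.5291, -0.0, 0.2312]
eef_rot: [-0.0, 0.92, 0.393, -0.0]
wrist_force: [1.2, -0.1, 0.1]
opening: 0.0851
grip_force: 0.0
```

Request:
{"fn": "play_rows", "kwargs": {
  "targets": "-33 31 0 0 0 7 0; -29 35 0 0 0 7 0; -24 38 0 0 0 7 0; -19 41 0 0 0 7 0; 0 0 0 0 0 0 0; 0 0 0 0 0 0 0"
}}

```text
time_s: 2.3
ee_pos: [0.5295, -0.1802, 0.2309]
eef_rot: [-0.0, 0.987, 0.16, -0.0]
wrist_force: [0.1, 0.4, 0.0]
opening: 0.0853
grip_force: 0.0
```

Run:
```python
from h import *; from bench import state,viewer
s=state(); print({k:np.round(v,4).tolist() for k,v in s.items()})
c=viewer.camera("wrist"); np.savez("pics/w1.npz",**c); cv2.imwrite("pics/w1.png",c["img"][:,:,::-1])
T=np.eye(4); T[:3,:3]=rot(s).as_matrix(); T[:3,3]=s["ee_pos"]; T=T@c["mount"]
print(np.round(T,3).tolist())
H=hsv(c); m=(H[...,0]>45)&(H[...,0]<75)&(H[...,1]>100)
k=blob(m)[:,0]; print(k.min(0),k.max(0))
w=cast(c,k,.108,T); print(cv2.minEnclosingCircle(w[:,:2].astype(np.float32)),w.mean(0))
u,v=k.mean(0).astype(int); d=c["z_map"][v,u]; p=cast(c,[(u,v)],0,T)[0]
o=T[:3,3]; dr=p-o; t=d/(dr@T[:3,2]); print("depth point",o+dr*t)
```

```text
{'time_s': 2.3, 'joints': [-0.2355, 0.4976, 0.7457, 1.7646, -0.3863, 1.0323, -0.5971], 'joint_vel': [-0.0379, -0.0083, -0.0349, 0.0086, -0.0037, 0.0007, 0.0019], 'joint_efforts': [2.7614, -57.7059, 12.9134, -25.3884, 0.2428, -0.1205, -0.0455], 'ee_pos': [0.5295, -0.1802, 0.2309], 'eef_rot': [-0.0, 0.9871, 0.1601, -0.0004], 'wrist_force': [0.0604, 0.3918, 0.0306], 'wrist_torque': [0.0334, -0.0112, -0.0273], 'grip_force': 0.0, 'opening': 0.0853}
[[0.317, -0.907, -0.277, 0.599], [-0.949, -0.303, -0.092, -0.157], [-0.001, 0.292, -0.956, 0.373], [0.0, 0.0, 0.0, 1.0]]
[289 154] [353 219]
((0.5306541323661804, -0.18284623324871063), 0.03169061243534088) [ 0.53237864 -0.18225392  0.108     ]
depth point [ 0.53344824 -0.18153954  0.10740244]
```

View pics/w1.png

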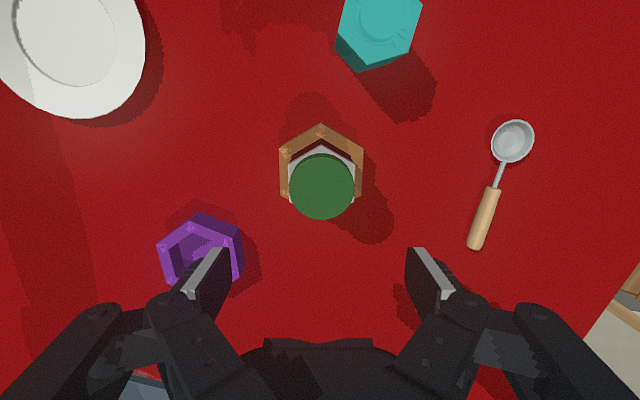

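The wrist view shows the cap at (321,187) above the tan cradle. The fingertips are at about (222,252) and (412,252), the cyan jar is clear of them at (375,30), and the plate is at upper left. Next I'll check the fingertip depth.

Run:
```python
from h import *
c=dict(np.load("pics/w1.npz")); M=c["mount"]
v,u=np.mgrid[235:300,180:460]; d=c["z_map"][v,u]; ok=(d>0)&(d<.22)
uv=np.c_[u[ok],v[ok]]; p=cv2.undistortPoints(np.float64(uv).reshape(-1,1,2),K(c),np.float64(c["D"]))[:,0]
P=(np.c_[p,np.ones(len(p))]*d[ok][:,None])@M[:3,:3].T+M[:3,3]
for sgn in (-1,1):
    q=P[(sgn*P[:,1]>0)]; print(len(q), "z pct",np.percentile(q[:,2],[50,95,99])*1000,"tip",np.round(q[q[:,2]>np.percentile(q[:,2],99)].mean(0)*1000,1), "inner y",np.percentile(abs(q[:,1]),1))
s=np.array([.531-.5295,-.1815+.1802,0])
R=Ro.from_quat([.9871,.1601,-.0004,0]); print(R.inv().apply(s)*1000)
```

```text
2180 z pct [-34.00933538 -17.08089702 -13.95094061] tip [ -1.4 -43.3 -13.3] inner y 0.042683761128799735
2286 z pct [-34.35678421 -17.04413879 -13.99772147] tip [ -0.3  42.1 -13.4] inner y 0.04166730042000945
[ 1.01221255e+00  1.70746148e+00 -1.01801745e-03]
```

Request:
{"fn": "play_rows", "kwargs": {
  "targets": "1 1.7 40 0 0 0 0; 0 0 40 0 0 0 0; 0 0 30 0 0 0 0; 0 0 20 0 0 0 0; 0 0 10 0 0 0 0; 0 0 6 0 0 0 0; 0 0 0 0 0 0 0"
}}

```text
time_s: 3.05
ee_pos: [0.5317, -0.1799, 0.0853]
eef_rot: [-0.0, 0.987, 0.162, -0.0]
wrist_force: [0.3, -0.0, -0.1]
opening: 0.0855
grip_force: 0.0
```

Run:
```python
from h import *; from bench import state,viewer
s=state(); print({k:np.round(v,4).tolist() for k,v in s.items()})
c=viewer.camera("wrist"); cv2.imwrite("pics/w2.png",c["img"][:,:,::-1])
T=np.eye(4); T[:3,:3]=rot(s).as_matrix(); T[:3,3]=s["ee_pos"]; T=T@c["mount"]
H=hsv(c); m=(H[...,0]>45)&(H[...,0]<75)&(H[...,1]>100)
k=blob(m)[:,0]; print(k.min(0),k.max(0))
w=cast(c,k,.108,T); print(cv2.minEnclosingCircle(w[:,:2].astype(np.float32)),w.mean(0))
```

```text
{'time_s': 3.05, 'joints': [-0.131, 0.6646, 0.5977, 1.923, -0.5527, 0.7229, -0.4519], 'joint_vel': [-0.0003, -0.0168, 0.0177, -0.0134, 0.0091, 0.0147, -0.0083], 'joint_efforts': [0.0839, -64.3265, 11.6534, -17.5087, -0.1329, -0.2496, 0.1296], 'ee_pos': [0.5317, -0.1799, 0.0853], 'eef_rot': [-0.0002, 0.9869, 0.1616, -0.0], 'wrist_force': [0.33, -0.0183, -0.0618], 'wrist_torque': [-0.0383, 0.0055, -0.0101], 'grip_force': 0.0, 'opening': 0.0855}
[301 251] [389 332]
((0.5248180627822876, -0.19362741708755493), 0.027798989787697792) [ 0.52639557 -0.19476874  0.108     ]
```

View pics/w2.png

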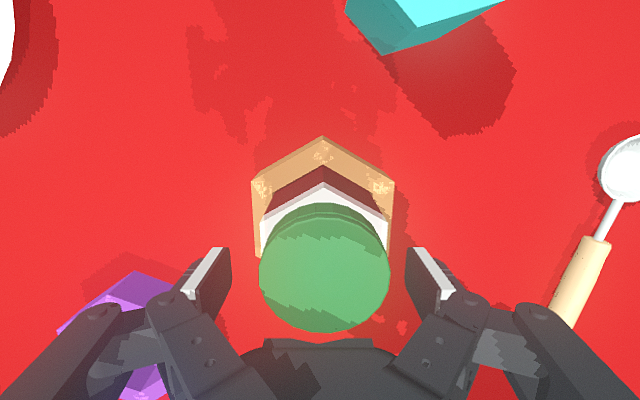

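The cap spans columns 259–391 (centre about 325) and the fingertips are at 231 and 406 (mid 318). The cap therefore sits about 2–3 mm towards tool +y, so I'll correct for that and then close.

Request:
{"fn": "play_rows", "kwargs": {
  "targets": "-1.4 2.5 0 0 0 0 0; 0 0 0 0 0 0 0; 0 0 0 0 0 0 60; 0 0 0 0 0 0 120; 0 0 0 0 0 0 255; 0 0 0 0 0 0 255; 0 0 0 0 0 0 255",
  "squeeze": 65
}}

```text
time_s: 3.8
ee_pos: [0.5311, -0.1835, 0.0861]
eef_rot: [-0.0, 0.987, 0.161, 0.0]
wrist_force: [-2.0, 0.0, 9.3]
opening: 0.0602
grip_force: 68.4
```

```bash
python3 -c "
from h import *; from bench import state
s=state(); print({k:np.round(v,4).tolist() for k,v in s.items()})"
```

```text
{'time_s': 3.8, 'joints': [-0.1247, 0.6637, 0.5983, 1.9217, -0.5521, 0.7241, -0.4476], 'joint_vel': [0.0012, 0.0022, 0.0012, -0.0002, -0.0011, 0.0026, -0.0003], 'joint_efforts': [0.2012, -61.2132, 11.103, -17.2896, -0.1215, -0.828, -0.0128], 'ee_pos': [0.5311, -0.1835, 0.0861], 'eef_rot': [-0.0, 0.987, 0.1609, 0.0005], 'wrist_force': [-1.9831, 0.0187, 9.346], 'wrist_torque': [0.3065, 0.4456, 0.087], 'grip_force': 68.3602, 'opening': 0.0602}
```

Request:
{"fn": "play_rows", "kwargs": {
  "targets": "0 0 -0.8 0 0 0 255; 0 0 0 0 0 0 255"
}}

```text
time_s: 4.0
ee_pos: [0.531, -0.1834, 0.0862]
eef_rot: [0.0, 0.987, 0.161, 0.0]
wrist_force: [-1.0, 1.4, -0.1]
opening: 0.0601
grip_force: 69.9
```

Request:
{"fn": "play_rows", "kwargs": {
  "targets": "0 0 0 0 0 -5 255; 0 0 0 0 0 -5 255; 0 0 0 0 0 -5 255; 0 0 0 0 0 0 255"
}}

```text
time_s: 4.4
ee_pos: [0.5312, -0.1831, 0.0862]
eef_rot: [-0.0, 0.957, 0.288, 0.0]
wrist_force: [0.8, 2.6, 1.9]
opening: 0.0597
grip_force: 70.7
```

```bash
cat > st.py <<'E'
from h import *; from bench import state
s=state(); R=rot(s).as_matrix()
print({k:np.round(s[k],4).tolist() for k in ["time_s","joints","ee_pos","wrist_force","wrist_torque","grip_force","opening"]})
print("yaw of tool y",np.degrees(np.arctan2(R[1,1],R[0,1])),"tilt",np.degrees(np.arccos(-R[2,2])))
E
python3 st.py
```

```text
{'time_s': 4.4, 'joints': [-0.0809, 0.644, 0.5216, 1.9199, -0.4825, 0.7035, -0.2557], 'ee_pos': [0.5312, -0.1831, 0.0862], 'wrist_force': [0.8455, 2.5828, 1.8944], 'wrist_torque': [0.4723, -0.1526, -0.7937], 'grip_force': 70.6794, 'opening': 0.0597}
yaw of tool y -56.46911621560621 tilt 0.06193555771420361
```

Request:
{"fn": "play_rows", "kwargs": {
  "targets": "0 0 0 0 0 -5 255; 0 0 0 0 0 -5 255; 0 0 0 0 0 -5 255; 0 0 0 0 0 0 255"
}}

```text
time_s: 4.8
ee_pos: [0.5311, -0.183, 0.0862]
eef_rot: [-0.0, 0.912, 0.411, 0.0]
wrist_force: [-0.2, 2.4, 3.8]
opening: 0.0602
grip_force: 71.0
```

```bash
python3 st.py
```

```text
{'time_s': 4.8, 'joints': [-0.0359, 0.6274, 0.4454, 1.9182, -0.4116, 0.6863, -0.0652], 'ee_pos': [0.5311, -0.183, 0.0862], 'wrist_force': [-0.1883, 2.4227, 3.7741], 'wrist_torque': [0.5469, -0.0471, 0.1205], 'grip_force': 70.9998, 'opening': 0.0602}
yaw of tool y -41.46595642660219 tilt 0.034214472972667956
```

Request:
{"fn": "play_rows", "kwargs": {
  "targets": "0 0 0 0 0 -7 255; 0 0 0 0 0 -7 255; 0 0 0 0 0 -6 255; 0 0 -2 0 0 0 255; 0 0 -2 0 0 0 255; 0 0 0 0 0 0 255; 0 0 0 0 0 0 255"
}}

```text
time_s: 5.5
ee_pos: [0.5305, -0.1833, 0.0896]
eef_rot: [-0.0, 0.827, 0.562, -0.001]
wrist_force: [0.2, -0.2, -6.6]
opening: 0.0601
grip_force: 71.5
```

```bash
python3 st.py
```

```text
{'time_s': 5.5, 'joints': [0.0238, 0.6048, 0.3482, 1.9135, -0.314, 0.6774, 0.1849], 'ee_pos': [0.5305, -0.1833, 0.0896], 'wrist_force': [0.1965, -0.1539, -6.6347], 'wrist_torque': [-0.0061, 0.0196, 0.0354], 'grip_force': 71.5203, 'opening': 0.0601}
yaw of tool y -21.6026949266965 tilt 0.0688679331508395
```

Held at 50° (−6.6 N). Next I'll lower, turn 14° and probe again.

Request:
{"fn": "play_rows", "kwargs": {
  "targets": "0 0 2 0 0 0 255; 0 0 2 0 0 0 255; 0 0 0 0 0 -7 255; 0 0 0 0 0 -7 255; 0 0 -2 0 0 0 255; 0 0 -2 0 0 0 255; 0 0 0 0 0 0 255; 0 0 0 0 0 0 255"
}}

```text
time_s: 6.3
ee_pos: [0.5309, -0.1834, 0.09]
eef_rot: [0.0, 0.752, 0.659, -0.0]
wrist_force: [0.4, 0.1, -6.1]
opening: 0.06
grip_force: 71.7
```

Request:
{"fn": "play_rows", "kwargs": {
  "targets": "0 0 2 0 0 0 255; 0 0 2 0 0 0 255; 0 0 0 0 0 -7 255; 0 0 0 0 0 -7 255; 0 0 -2 0 0 0 255; 0 0 -2 0 0 0 255; 0 0 0 0 0 0 255; 0 0 0 0 0 0 255"
}}

```text
time_s: 7.1
ee_pos: [0.5309, -0.1834, 0.0899]
eef_rot: [-0.0, 0.666, 0.746, -0.0]
wrist_force: [-0.4, -0.5, -7.1]
opening: 0.0599
grip_force: 71.7
```

Request:
{"fn": "play_rows", "kwargs": {
  "targets": "0 0 2 0 0 0 255; 0 0 2 0 0 0 255; 0 0 0 0 0 -7 255; 0 0 0 0 0 -7 255; 0 0 -2 0 0 0 255; 0 0 -2 0 0 0 255; 0 0 0 0 0 0 255; 0 0 0 0 0 0 255"
}}

```text
time_s: 7.9
ee_pos: [0.5314, -0.1837, 0.0904]
eef_rot: [0.001, 0.571, 0.821, 0.0]
wrist_force: [0.5, -0.2, -0.9]
opening: 0.0601
grip_force: 72.3
```

Free at about 92° (−0.9 N, near the cap's own weight). I'll lift slowly and watch the force.

Request:
{"fn": "play_rows", "kwargs": {
  "targets": "0 0 -3 0 0 0 255; 0 0 -3 0 0 0 255; 0 0 0 0 0 0 255"
}}

```text
time_s: 8.2
ee_pos: [0.5314, -0.1835, 0.0966]
eef_rot: [0.0, 0.57, 0.822, 0.0]
wrist_force: [0.1, -0.4, -0.8]
opening: 0.0599
grip_force: 72.3
```

```bash
python3 st.py
```

```text
{'time_s': 8.2, 'joints': [0.1621, 0.5709, 0.1321, 1.9021, -0.1141, 0.6747, 0.7205], 'ee_pos': [0.5314, -0.1835, 0.0966], 'wrist_force': [0.1298, -0.3834, -0.7816], 'wrist_torque': [0.0559, -0.0139, -0.0194], 'grip_force': 72.3276, 'opening': 0.0599}
yaw of tool y 20.51046226052684 tilt 0.05656838214559094
```

Request:
{"fn": "play_rows", "kwargs": {
  "targets": "0 0 -5 0 0 0 255; 0 0 -8 0 0 0 255; 0 0 -10 0 0 0 255; 0 0 -20 0 0 0 255; 0 0 -40 0 0 0 255; 0 0 -10 0 0 0 255; 0 0 0 0 0 0 255"
}}

```text
time_s: 8.9
ee_pos: [0.5321, -0.1838, 0.1915]
eef_rot: [0.002, 0.57, 0.822, 0.001]
wrist_force: [0.3, 0.6, -0.9]
opening: 0.06
grip_force: 72.4
```

```bash
python3 st.py
python3 - <<'E'
from h import *; from bench import state,viewer
c=viewer.camera("top"); np.savez("pics/top2.npz",**c)
s=viewer.camera("scene"); np.savez("pics/scene2.npz",**s)
H=hsv(c); k=blob((H[...,1]<50)&(H[...,2]>150),(263,195))[:,0]; w=cast(c,k,.016); print(cv2.minEnclosingCircle(w[:,:2].astype(np.float32)))
cv2.imwrite("pics/t2.png",np.hstack([cv2.resize(c["img"][100:280,230:450,::-1],None,fx=1.8,fy=1.8),cv2.resize(s["img"][90:270,210:430,::-1],None,fx=1.8,fy=1.8)]))
plan(state(),[[.583,.1285,.18]],0,8)
E
```

```text
{'time_s': 8.9, 'joints': [0.1409, 0.4516, 0.16, 1.8015, -0.0898, 0.891, 0.6994], 'ee_pos': [0.5321, -0.1838, 0.1915], 'wrist_force': [0.3237, 0.6246, -0.928], 'wrist_torque': [-0.0189, -0.0203, 0.0133], 'grip_force': 72.3907, 'opening': 0.06}
yaw of tool y 20.51960513939113 tilt 0.2570966705769886
((0.5837239027023315, 0.1302577704191208), 0.09074154496192932)
[34.2 19.8  1.1] 0
[34.2 19.8  1.1] 0
[34.2 19.8  1.1] 0
[34.2 19.8  1.1] 0
[34.2 19.8  1.1] 0
[34.2 19.8  1.1] 0
[34.2 19.8  1.1] 0
[34.2 19.8  1.1] 0
```

View pics/t2.png

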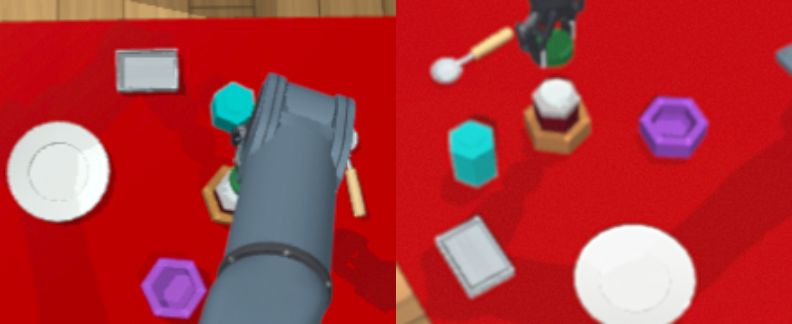

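The cap is off and in the gripper. The jar stays seated in its cradle with the white neck visible, and nothing else has moved. Next I'll move over the plate.

Request:
{"fn": "play_rows", "kwargs": {
  "targets": "34 20 0 0 0 0 255; 34 20 0 0 0 0 255; 34 20 0 0 0 0 255; 34 20 0 0 0 0 255; 34 20 0 0 0 0 255; 34 20 0 0 0 0 255; 34 20 0 0 0 0 255; 34 18 0 0 0 0 255"
}}

```text
time_s: 9.8
ee_pos: [0.5829, 0.1283, 0.1875]
eef_rot: [-0.001, 0.57, 0.822, -0.001]
wrist_force: [1.0, 0.6, -0.9]
opening: 0.0601
grip_force: 72.4
```

Request:
{"fn": "play_rows", "kwargs": {
  "targets": "0 0 0 0 0 0 255; 0 0 0 0 0 0 255"
}}

```text
time_s: 10.0
ee_pos: [0.5826, 0.1276, 0.1874]
eef_rot: [-0.001, 0.569, 0.822, -0.001]
wrist_force: [-0.3, 0.3, -1.3]
opening: 0.0602
grip_force: 72.4
```

```bash
python3 st.py
python3 - <<'E'
from h import *; from bench import state,viewer
s=state(); c=viewer.camera("wrist"); np.savez("pics/w3.npz",**c); cv2.imwrite("pics/w3.png",c["img"][:,:,::-1])
T=np.eye(4); T[:3,:3]=rot(s).as_matrix(); T[:3,3]=s["ee_pos"]; T=T@c["mount"]
H=hsv(c); m=((H[...,1]<60)&(H[...,2]>130)).astype(np.uint8); k=blob(m)[:,0]
w=cast(c,k,.016,T)[:,:2]
# robust circle fit of known radius 90 mm
from scipy.optimize import least_squares
r=least_squares(lambda p:np.hypot(*(w-p).T)-.09,[.583,.128],loss="soft_l1",f_scale=.001); print(r.x,np.percentile(abs(r.fun),[20,50,80]),len(k))
E
```

```text
{'time_s': 10.0, 'joints': [-0.3828, 0.5048, 0.1367, 1.7134, -0.082, 0.9319, 0.1468], 'ee_pos': [0.5826, 0.1276, 0.1874], 'wrist_force': [-0.2664, 0.2833, -1.3259], 'wrist_torque': [-0.0895, -0.0309, 0.0169], 'grip_force': 72.3879, 'opening': 0.0602}
yaw of tool y 20.662324785740346 tilt 0.1639501527948981
[0.58172389 0.12929788] [0.00105315 0.00140087 0.01890666] 474
```

View pics/w3.png

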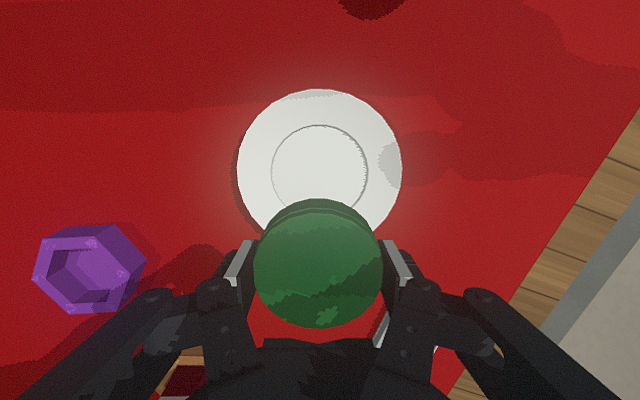

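The cap is held level at (318,265), with the plate at (320,165) directly ahead. The plate fit of (0.582, 0.129) matches the TCP to about 1–2 mm, so I'll descend.

Request:
{"fn": "play_rows", "kwargs": {
  "targets": "0 0 40 0 0 0 255; 0 0 40 0 0 0 255; 0 0 40 0 0 0 255; 0 0 30 0 0 0 255; 0 0 15 0 0 0 255; 0 0 8 0 0 0 255; 0 0 0 0 0 0 255; 0 0 0 0 0 0 255"
}}

```text
time_s: 10.85
ee_pos: [0.584, 0.126, 0.0168]
eef_rot: [0.0, 0.57, 0.821, 0.0]
wrist_force: [-0.3, 0.7, -0.5]
opening: 0.0601
grip_force: 72.4
```

Request:
{"fn": "play_rows", "kwargs": {
  "targets": "3 -0.5 4 0 0 0 255; 0 0 4 0 0 0 255; 0 0 2 0 0 0 255; 0 0 0 0 0 0 255; 0 0 0 0 0 0 255"
}}

```text
time_s: 11.35
ee_pos: [0.5821, 0.1293, 0.0062]
eef_rot: [0.0, 0.57, 0.822, 0.0]
wrist_force: [-1.6, -0.4, 0.1]
opening: 0.06
grip_force: 72.4
```

Request:
{"fn": "play_rows", "kwargs": {
  "targets": "0 0 1 0 0 0 255; 0 0 0 0 0 0 255; 0 0 1 0 0 0 255; 0 0 0 0 0 0 255; 0 0 0 0 0 0 255"
}}

```text
time_s: 11.85
ee_pos: [0.582, 0.1293, 0.0041]
eef_rot: [-0.0, 0.57, 0.822, -0.0]
wrist_force: [-0.3, 0.8, 0.0]
opening: 0.0595
grip_force: 72.4
```

Request:
{"fn": "play_rows", "kwargs": {
  "targets": "0 0 0.6 0 0 0 255; 0 0 0 0 0 0 255; 0 0 0 0 0 0 255"
}}

```text
time_s: 12.15
ee_pos: [0.582, 0.1294, 0.0035]
eef_rot: [-0.0, 0.57, 0.822, -0.0]
wrist_force: [-0.0, -0.2, -1.6]
opening: 0.0602
grip_force: 72.4
```

```bash
python3 st.py
```

```text
{'time_s': 12.15, 'joints': [-0.3533, 0.7419, 0.0892, 1.8714, -0.1186, 0.5335, 0.173], 'ee_pos': [0.582, 0.1294, 0.0035], 'wrist_force': [-0.0282, -0.1723, -1.5767], 'wrist_torque': [-0.0172, 0.0291, 0.0077], 'grip_force': 72.433, 'opening': 0.0602}
yaw of tool y 20.525259141676116 tilt 0.004136706447029474
```

Not touching yet, so I'll keep creeping down.

Request:
{"fn": "play_rows", "kwargs": {
  "targets": "0 0 0.6 0 0 0 255; 0 0 0 0 0 0 255; 0 0 0 0 0 0 255"
}}

```text
time_s: 12.45
ee_pos: [0.5821, 0.1294, 0.0033]
eef_rot: [0.0, 0.57, 0.822, 0.0]
wrist_force: [-0.9, -0.6, 5.2]
opening: 0.0602
grip_force: 73.0
```

Request:
{"fn": "play_rows", "kwargs": {
  "targets": "0 0 0.6 0 0 0 255; 0 0 0 0 0 0 255; 0 0 0 0 0 0 255"
}}

```text
time_s: 12.75
ee_pos: [0.5821, 0.1293, 0.0032]
eef_rot: [0.0, 0.57, 0.822, 0.0]
wrist_force: [-2.7, -0.8, 12.2]
opening: 0.06
grip_force: 73.8
```

Contact. I'll ease off, release and retreat.

Request:
{"fn": "play_rows", "kwargs": {
  "targets": "0 0 -0.7 0 0 0 255; 0 0 0 0 0 0 255; 0 0 0 0 0 0 60; 0 0 0 0 0 0 40; 0 0 0 0 0 0 20; 0 0 0 0 0 0 0; 0 0 0 0 0 0 0; 0 0 0 0 0 0 0",
  "squeeze": 20
}}

```text
time_s: 13.55
ee_pos: [0.582, 0.1294, 0.0029]
eef_rot: [-0.0, 0.57, 0.822, -0.0]
wrist_force: [0.3, -0.2, -0.7]
opening: 0.0854
grip_force: 0.0
```

Request:
{"fn": "play_rows", "kwargs": {
  "targets": "0 0 -5 0 0 0 0; 0 0 -15 0 0 0 0; 0 0 -30 0 0 0 0; 0 0 -40 0 0 0 0; 0 0 -40 0 0 0 0; 0 0 -30 0 0 0 0; 0 0 0 0 0 0 0; 0 0 0 0 0 0 0"
}}

```text
time_s: 14.35
ee_pos: [0.5822, 0.1295, 0.1639]
eef_rot: [0.0, 0.57, 0.822, 0.001]
wrist_force: [-0.2, -0.1, -1.0]
opening: 0.0852
grip_force: 0.0
```

```bash
python3 st.py
python3 - <<'E'
from h import *; from bench import state,viewer
s=viewer.camera("scene"); w=viewer.camera("wrist"); c=viewer.camera("top")
H=hsv(s); k=blob((H[...,0]>45)&(H[...,0]<75)&(H[...,1]>100),(343,240))[:,0]; P=cast(s,k,.025); print("cap",cv2.minEnclosingCircle(P[:,:2].astype(np.float32)))
st=state(); T=np.eye(4); T[:3,:3]=rot(st).as_matrix(); T[:3,3]=st["ee_pos"]; T=T@w["mount"]
H=hsv(w); k=blob((H[...,0]>45)&(H[...,0]<75)&(H[...,1]>100))[:,0]; P=cast(w,k,.025,T); print("cap w",cv2.minEnclosingCircle(P[:,:2].astype(np.float32)))
k=blob((H[...,1]<60)&(H[...,2]>130),k.mean(0))[:,0]; P=cast(w,k,.016,T); print("plate w",cv2.minEnclosingCircle(P[:,:2].astype(np.float32)))
cv2.imwrite("pics/f.png",np.hstack([cv2.resize(s["img"][90:370,200:440,::-1],(400,467)),cv2.resize(w["img"][:,150:490,::-1],(397,467))]))
E
```

```text
{'time_s': 14.35, 'joints': [-0.3847, 0.528, 0.1352, 1.7457, -0.089, 0.8723, 0.1477], 'ee_pos': [0.5822, 0.1295, 0.1639], 'wrist_force': [-0.2212, -0.1434, -0.9824], 'wrist_torque': [0.0266, -0.0215, 0.054], 'grip_force': 0.0, 'opening': 0.0852}
yaw of tool y 20.529142719595132 tilt 0.09434429321052716
cap ((0.5849974155426025, 0.12963372468948364), 0.03123733028769493)Traceback (most recent call last):
  File "<stdin>", line 5, in <module>
  File "h.py", line 12, in blob
    return max(cs,key=cv2.contourArea)
ValueError: max() iterable argument is empty
```

Run:
```python
from h import *; from bench import state,viewer
s=viewer.camera("scene"); w=viewer.camera("wrist")
cv2.imwrite("pics/f.png",np.hstack([cv2.resize(s["img"][90:370,200:440,::-1],(400,467)),cv2.resize(w["img"][:,150:490,::-1],(397,467))]))
```

```text
(no output)
```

View pics/f.png

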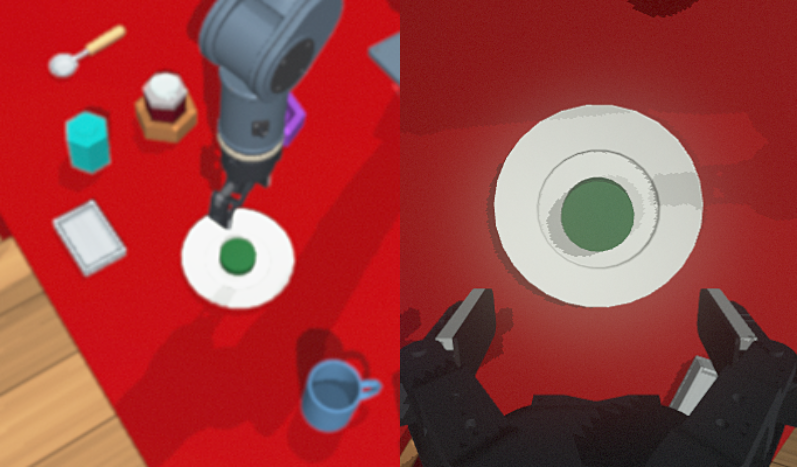

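The cap lies flat, green side up, in the middle of the plate: cap at (598,214), plate at (598,206), with the offset down to viewing height. The jar is seated in its cradle, the other things are undisturbed, and the gripper is clear.

```bash
python3 -c "
from bench import job_done; print(job_done())"
```

```text
the job is handed in; nothing more can be done
None
```

The cap was broken loose, came free at about 92° with the jar still seated in its cradle, and lies flat and right way up in the middle of the plate; I handed the job in at about 14.5 s, nothing else visibly disturbed.

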